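# Snap the birdhouse fronts shut

## Task

Three birdhouses lie on their backs on the bench with their hinged fronts standing open. Press the two bare pine fronts, the ones with white perch knobs, down until each catch snaps and holds it fully shut; leave the green front open and do not touch it, its paint is still wet.

Things in the scene. Friction and masses are not known exactly. Their poses are not given: they have to be found in the camera images.
- pine_a_front_press (a point): Where to press the first pine front: centre line of its outer face, 26 mm from the free edge. x runs to the hinge, y along it, z out of the face (up when shut: tilt of z = opening angle). Board 156 mm hinge to free edge, 128 wide, 10 thick; hinge line at (130, 0, -10) mm. Opens upward, starts at 0.36-0.6 rad. White perch knob 20 mm across, 24 high, 56 mm off at +x, then a dark disc.
- pine_b_front_press (a point): The same point on the second pine front, alike in all. Shut, a front lies level on a firm stop, outer face 108 mm above the bench. A light spring lifts it again unless the sprung roller catch under its free edge has snapped; the catch bites from 0.13 rad and snaps at 0.06 (8 mm from shut here). Straight down near this point it takes up to 10 N; then it stays shut by itself.
- green_front: Green, freshly painted front of the third birdhouse, no knob, else like the pine ones; open 0.36-0.6 rad, must stay open, untouched. Origin on the hinge at the board's underside, 98 mm above the bench; the board runs 156 mm along -x, 128 wide along y, 10 thick along z (up when shut). Free edge at most 200 mm above the bench.
- green: The third birdhouse. All three are alike and fixed to the bench, side by side in any order about 270 mm apart: on their backs, gable away from the robot, hinge at the gable end. Origin on the bench under the body; x to the gable tip, z up. Body 130 mm wide, -90 to 70 mm in x; gable tip at 150; roof boards 122 high, 185 mm wide over both.

How it is judged:
By the outcome, as a careful person would: the job done as asked, in the order asked, and still so for the second after the job is handed in, with the robot touching nothing.
It also fails if it takes over 40 s, if anything falls off the work surface, if the arm or the gripper's body presses on something with over 40 N, if the wrist force passes 120 N, or if a joint passes its speed limit or range.

## Robot

A 6-joint arm with a two-finger parallel gripper is mounted at the origin on the work surface. World frame = base frame: x ahead of the robot, y to its left, z up, the work surface at z = 0. Lengths are in mm, angles in rad, forces in N, time in s.
With the tool pointing down it reaches from about 400 to 925 mm from the base axis. Payload 12.5 kg.
Tool frame: the origin (TCP) lies at the very end of the fingers, on their centre line; the grasp point (between the pads) lies 19 mm behind it; z points along the fingers, y is the line along which they close (so a half turn about z gives the same grasp; the last joint's range is limited). The gripper opens to 95 mm and grips with 3 to 60 N. Pads are 20 mm wide; open, the fingers measure 119 mm over their backs; the gripper's body (75 mm by 180 mm) begins 59 mm behind the grasp point.
Start: joints at [1.048, 0.491, 1.559, -0, 1.092, -0.106], TCP at [253.009, 571.519, 214.661] pointing down, gripper open.
Joint ranges: [-3.1, 3.1], [-0.84, 2.19], [0.05, 2.79], [-1.13, 4.28], [0.06, 2.93], [-2.69, 2.69]. Speed limits (rad/s): [2.22, 2.22, 2.79, 3.14, 3.14, 3.14].

## Interface

Orientations are given as [roll, pitch, yaw] about the fixed x, y, z axes, in that order (R = Rz(yaw) Ry(pitch) Rx(roll)).
In Python, from cell import env gives the robot as it stands.
- The arm moves only by the tool run_rows, called after ">>>" by a JSON object that holds its "op" and its "data", one argument or row to a line. Schema: {"type":"object","properties":{"steps":{"type":"array","items":{"type":"array","items":{"type":"number"},"minItems":5,"maxItems":5},"minItems":1,"maxItems":5},"only":{"type":"string"},"quiet":{"type":"boolean"},"lines":{"type":"string"}},"required":["steps"],"additionalProperties":false}. steps is a list of rows, 1 to 5 of them, each of 5 numbers: dx, dy, dz in normalised numbers (1 is 1000 mm), then a turn about the tool's z in a scale on which 1.0 is pi/2 rad, then the opening from 0.0 (shut) to 1.0 (fully open); each row is the pose to reach, as a shift and turn from the pose commanded when the call began, along the tool's axes at that moment; what a row does not reach only later rows make up. A row lasts 1/12 s, in which the tool goes at most 41.7 mm and 0.125 rad, less where a joint would pass 70% of its speed; a pose out of reach is approached as far as the arm can. The fingers move at their own pace and stop on an object; the grip force is fixed at half the most. Time passes only in rows, so rows that do not move let the fingers close. The tool returns the time, the measured TCP pose, the force, the opening and the grip force at its end. only (a regular expression) keeps the lines of the reply that match it, lines (a string "A,B") keeps lines A to B, and quiet returns only ok. No shift or turn number may pass 1 either way. Input that does not fit is refused with a message, and nothing moves.
- env.state(): the state, without advancing time (a new reading comes with each control period).
- env.read_camera(name): name is "scene" or "top" or "wrist"; returns (picture, depth): 420x560x3 uint8, red, green, blue; 420x560 float32, mm along the optical axis (not along the pixel's ray), 0 where there is no reading.
- env.camera_info(name): a dict with "vertical_fov" (degrees; the focal length in pixels is half the picture's height over the tangent of half this angle, whatever the lens; pixels are square), "cx", "cy" (the principal point, pixels), "dist_coeffs" ([k1, k2, p1, p2, k3] as OpenCV has them; the pictures are not rectified), "origin" and "attitude" of the camera in the world. Camera axes: x right, y down, z forward; pixel columns grow to the right and rows downward; lengths in mm; the calibration is good to about 2 mm. A picture is of the moment at which its call begins: read the wrist's pose just before it. camera_info takes no time and is no camera call; for the wrist camera it gives the pose at the moment of the call.
- env.job_done(): hands the job in; it is judged then, once.
The state is a dict: "t": time; "joints": joint angles; "qvel": joint speeds; "tau": joint torques, N m; "eef_pos": TCP position; "tcp_rot": TCP orientation; "ft_force": force on the tool from outside, world axes, zero at the start; "moment": the same for the moment, N m; "opening": opening from 0.0 (shut) to 1.0 (fully open); "grip_force": force on a finger pad.
Only numpy, scipy, OpenCV 4.12 (cv2) and the standard library are available. Lean on these libraries where they do the work, as an engineer would, in place of code of your own. Each camera call takes 0.05 s, during which the arm holds its last target. There are 200 camera calls.

## Working session

There is one attempt and no reset: what is moved stays moved. The work goes in short steps, Python scripts to look and compute and a tool call to move; the robot and the scene stay as the last step left them, time stands still between calls to the robot, and variables do not carry over. Pictures are saved under pics/ and viewed, at most 10 in all, crops included, and the job is handed in when it is done.

```bash
mkdir -p pics
```

Create h.py:
```python
import numpy as np, cv2
from cell import env
def K(i):
    f=210/np.tan(np.radians(i["vertical_fov"])/2)
    return np.array([[f,0,i["cx"]],[0,f,i["cy"]],[0,0,1]]),np.array(i["dist_coeffs"],float)
def R(rpy):
    from scipy.spatial.transform import Rotation as T
    a=np.array(rpy,float)
    return a if a.shape==(3,3) else T.from_euler('xyz',a).as_matrix()
def cloud(name):
    i=env.camera_info(name); p,d=env.read_camera(name); k,D=K(i)
    v,u=np.mgrid[0:420,0:560]
    n=cv2.undistortPoints(np.stack([u,v],-1).reshape(-1,1,2).astype(float),k,D).reshape(420,560,2)
    c=np.dstack([n*d[...,None],d])
    return p,d,c@R(i["attitude"]).T+np.array(i["origin"])
```

Run:
```python
from h import *
print(env.state())
for n in("top","scene"):
    print(env.camera_info(n))
    p,d,w=cloud(n); cv2.imwrite(f"pics/{n}.png",p[...,::-1]); np.savez(f"{n}.npz",p=p,d=d,w=w)
```

```text
{'t': 0.0, 'joints': array([ 1.04840361e+00,  4.91564253e-01,  1.55944729e+00, -2.73946774e-05,
        1.09166964e+00, -1.05585282e-01]), 'qvel': array([-0.00135498, -0.00155087, -0.00044705,  0.00056833,  0.00039533,
        0.00049045]), 'tau': array([-6.23500637e-04, -6.12625122e+01, -2.58183521e+01,  6.92400662e-02,
        4.82576201e-02, -1.35636601e-04]), 'eef_pos': array([252.88583675, 571.29640737, 214.05956754]), 'tcp_rot': array([-3.14050762e+00, -9.05586292e-05,  2.72479781e+00]), 'ft_force': array([ 0.99198827,  0.64571594, -0.18160552]), 'moment': array([-0.00140841,  0.01074402, -0.01731204]), 'grip_force': 0.0, 'opening': 1.0012279178798347}
{'vertical_fov': 44.17521924731636, 'cx': 279.6664881766326, 'cy': 209.62789312330403, 'dist_coeffs': array([-0.19254572,  0.        ,  0.        ,  0.        ,  0.        ]), 'origin': array([ 455.04245121,   11.70866191, 1338.22309621]), 'attitude': array([-3.06849798e+00, -1.01730303e-04, -1.59468047e+00])}
{'vertical_fov': 45.598675597497014, 'cx': 275.2456536302488, 'cy': 210.5179171116395, 'dist_coeffs': array([-0.14637472,  0.        ,  0.        ,  0.        ,  0.        ]), 'origin': array([ 964.38104762, -623.10794147,  857.35054753]), 'attitude': array([-2.36367408,  0.0152891 ,  0.58562653])}
```

View pics/top.png

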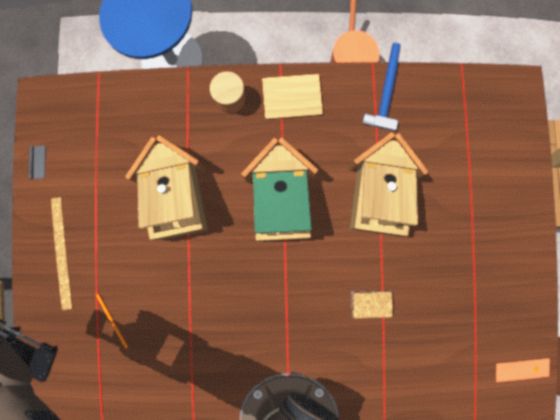

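View pics/scene.png

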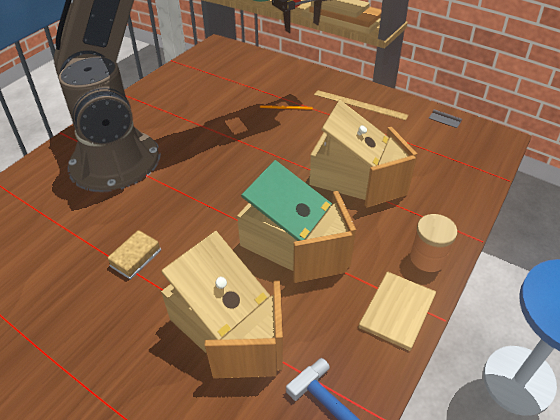

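The top view shows a pine front at left around (168,205), with its knob at (162,188). The green front is in the middle at (282,205), and the other pine front is at right around (388,205), with its knob at (391,186). The scene view confirms all three are open. Next I'll fit the board planes from depth.

Run:
```python
from h import *
z=np.load("top.npz"); w=z["w"]; d=z["d"]
hsv=cv2.cvtColor(z["p"],cv2.COLOR_RGB2HSV)
for n,(u0,u1) in dict(L=(146,190),G=(260,305),Rr=(364,412)).items():
    P=w[196:212,u0:u1].reshape(-1,3); 
    for _ in range(8):
        c=P.mean(0); nn=np.linalg.svd(P-c,full_matrices=False)[2][2]; nn*=np.sign(nn[2]); r=(P-c)@nn
        P=P[abs(r)<max(3,1.0*np.std(r)*2)]
    # all pixels on plane in the neighbourhood, above body
    reg=w[150:245,u0-20:u1+20].reshape(-1,3)
    Q=reg[(abs((reg-c)@nn)<4)&(reg[:,2]>100)]
    mid=np.median(Q,0); rect=cv2.minAreaRect(Q[:,:2].astype(np.float32))
    print(n,"c",c.round(1),"tilt",np.arccos(nn[2]).round(3),"az(x axis, to hinge)",np.arctan2(-nn[1],-nn[0]).round(3),"std",r.std().round(2),len(P),"rect",np.round(cv2.boxPoints(rect)).tolist(),"z",Q[:,2].min().round(),Q[:,2].max().round())
    # knob: points above plane
    h=(reg-c)@nn; k=reg[(h>14)&(h<32)&(np.linalg.norm(reg-c,axis=1)<75)]
    if len(k): print(" knob",np.median(k,0).round(1),len(k))
    # white knob top
    # hinge line level: plane at z = 108ish
    x=np.array([-nn[0],-nn[1]])/np.hypot(nn[0],nn[1])
    s=(Q[:,:2]-c[:2])@x; t=(Q[:,:2]-c[:2])@np.array([-x[1],x[0]])
    print(" s",np.percentile(s,[0.5,99.5]).round(1)," t",np.percentile(t,[1,99]).round(1)," free z",np.percentile(Q[:,2],99.5).round(1))
```

```text
L c [561.  266.4 167.2] tilt 1.472 az(x axis, to hinge) 3.119 std 10.53 704 rect [[556.0, 208.0], [569.0, 208.0], [571.0, 341.0], [558.0, 341.0]] z 100.0 173.0
 knob [585.9 271.  148.9] 383
 s [-9.1  3.9]  t [-72.8  57.3]  free z 172.7
G c [556.3   3.8 147.4] tilt 1.476 az(x axis, to hinge) 3.119 std 10.64 720 rect [[551.0, -57.0], [559.0, -57.0], [563.0, 69.0], [554.0, 69.0]] z 135.0 150.0
 knob [581.2   5.5 132.2] 426
 s [-4.5  3.6]  t [-64.9  60.2]  free z 149.0
Rr c [ 548.1 -235.7  177.8] tilt 1.481 az(x axis, to hinge) 3.117 std 10.48 768 rect [[538.0, -307.0], [552.0, -308.0], [560.0, -180.0], [546.0, -179.0]] z 101.0 177.0
 knob [ 573.3 -240.6  151. ] 382
 s [-9.6  3.2]  t [-55.7  71.7]  free z 173.9
```

Run:
```python
from h import *
z=np.load("top.npz"); w=z["w"]
np.set_printoptions(suppress=True,linewidth=200)
for u in (180,282,375): 
    print(u); print(w[150:245:4,u].round(0).tolist())
```

```text
180
[[694.0, 245.0, 121.0], [684.0, 245.0, 122.0], [676.0, 248.0, 110.0], [667.0, 248.0, 107.0], [656.0, 248.0, 110.0], [646.0, 247.0, 114.0], [635.0, 245.0, 126.0], [625.0, 245.0, 127.0], [614.0, 243.0, 135.0], [604.0, 243.0, 137.0], [594.0, 241.0, 145.0], [584.0, 240.0, 152.0], [574.0, 239.0, 157.0], [564.0, 238.0, 162.0], [554.0, 236.0, 171.0], [545.0, 236.0, 173.0], [535.0, 234.0, 185.0], [526.0, 235.0, 181.0], [526.0, 267.0, 15.0], [516.0, 267.0, 14.0], [502.0, 250.0, 102.0], [494.0, 262.0, 43.0], [485.0, 270.0, 1.0], [475.0, 271.0, -3.0]]
282
[[690.0, 0.0, 105.0], [679.0, 1.0, 111.0], [669.0, 1.0, 110.0], [659.0, 1.0, 113.0], [649.0, 1.0, 113.0], [641.0, 2.0, 105.0], [630.0, 2.0, 115.0], [620.0, 2.0, 113.0], [609.0, 2.0, 125.0], [599.0, 3.0, 127.0], [589.0, 3.0, 133.0], [579.0, 3.0, 136.0], [570.0, 3.0, 135.0], [560.0, 4.0, 139.0], [551.0, 4.0, 143.0], [541.0, 4.0, 148.0], [532.0, 4.0, 151.0], [522.0, 5.0, 158.0], [513.0, 5.0, 162.0], [504.0, 5.0, 166.0], [494.0, 5.0, 165.0], [487.0, 5.0, 101.0], [478.0, 5.0, 98.0], [469.0, 5.0, -4.0]]
375
[[682.0, -223.0, 120.0], [675.0, -225.0, 108.0], [665.0, -224.0, 110.0], [655.0, -224.0, 109.0], [645.0, -223.0, 111.0], [633.0, -220.0, 124.0], [624.0, -220.0, 124.0], [613.0, -218.0, 132.0], [603.0, -216.0, 139.0], [592.0, -215.0, 144.0], [582.0, -212.0, 154.0], [573.0, -212.0, 153.0], [563.0, -210.0, 163.0], [553.0, -209.0, 167.0], [544.0, -208.0, 172.0], [534.0, -206.0, 176.0], [525.0, -206.0, 179.0], [516.0, -205.0, 181.0], [514.0, -236.0, 10.0], [501.0, -220.0, 95.0], [491.0, -220.0, 97.0], [483.0, -236.0, 7.0], [473.0, -236.0, 6.0], [463.0, -236.0, 1.0]]
```

Run:
```python
import cv2
p=cv2.imread("pics/top.png")
a=cv2.resize(p[125:250,115:225],None,fx=3.6,fy=3.6,interpolation=2)
b=cv2.resize(p[125:250,335:445],None,fx=3.6,fy=3.6,interpolation=2)
cv2.imwrite("pics/crop.png",cv2.hconcat([a,b]))
```

```text
(no output)
```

View pics/crop.png

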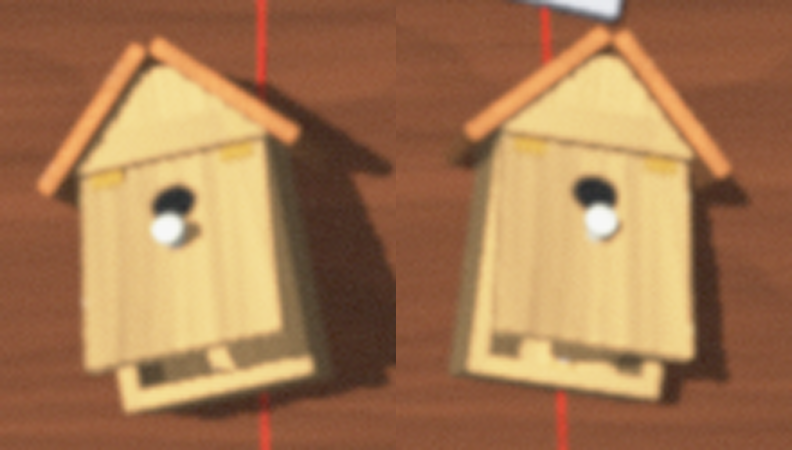

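The crops show the left board's free corners at (88,370) and (283,328) and its hinge corners at (78,175) and (268,135). On the right board the free corners are at (492,330) and (693,360), and the hinge corners at (497,135) and (692,162).

Create loc.py:
```python
from h import *
from scipy.spatial.transform import Rotation as T
i=env.camera_info("top"); k,D=K(i); o=np.array(i["origin"]); A=R(i["attitude"])
z=np.load("top.npz"); w=z["w"]
def ray(q,zz):
    n=cv2.undistortPoints(np.array([[q]],float),k,D)[0,0]; r=A@np.array([*n,1]); return o+r*(zz-o[2])/r[2]
S={'L':(0,[(78,175),(268,135)],[(88,370),(283,328)],(168,230)),'R':(396,[(497,135),(692,162)],[(492,330),(693,360)],(601,220))}
s=env.state(); Rt=R(s["tcp_rot"]); print("tcp",s["eef_pos"],s["tcp_rot"])
for n,(off,H,F,kn) in S.items():
    px=lambda q:(((q[0]-off)/3.6+(115 if n=='L' else 335)),q[1]/3.6+125)
    h=[ray(px(q),109) for q in H]; e=h[0]-h[1]; hm=(h[0]+h[1])/2
    x=np.array([e[1],-e[0],0])/np.hypot(e[0],e[1])
    P=w[150:225].reshape(-1,3)-hm; sx=P@x; t=P@np.array([-x[1],x[0],0])
    m=(sx<-5)&(sx>-120)&(abs(t)<45)&~((abs(t)<22)&(sx>-95)); sl=np.polyfit(sx[m],P[m][:,2],1)
    th=-np.arctan(sl[0]); zf=hm[2]+np.polyval(sl,-156*np.cos(th))
    f=[ray(px(q),zf) for q in F]; fm=(f[0]+f[1])/2
    kp=ray(px(kn),108+74*np.sin(th)+24*np.cos(th))
    tgt=hm-130*x; tgt[2]=108
    print(n,"hinge",hm.round(1),"w",np.hypot(*e[:2]).round(1),"xdir",np.arctan2(x[1],x[0]).round(3),"th",th.round(3),"zfree",zf.round(1),"free mid",fm.round(1),"len",(np.linalg.norm(fm-hm)).round(1),"offaxis",(np.array([-x[1],x[0],0])@(fm-hm)).round(1),"knob t",(np.array([-x[1],x[0],0])@(kp-hm)).round(1),"target",tgt.round(1))
    print("   tool shift",(Rt.T@(tgt-s["eef_pos"])).round(1), "yaw dir")
```

```bash
python3 loc.py
```

```text
tcp [252.89858317 571.31937919 214.12553829] [-3.14062591e+00 -8.96220840e-05  2.72481709e+00]
L hinge [652.8 289.9 109. ] w 132.6 xdir 0.176 th 0.519 zfree 185.6 free mid [517.6 265.2 185.6] len 157.3 offaxis -0.7 knob t 0.4 target [524.8 267.2 108. ]
   tool shift [-371.7 -167.9  106.3] yaw dir
R hinge [ 644. -261.  109.] w 134.4 xdir -0.154 th 0.51 zfree 185.9 free mid [ 508.2 -237.4  185.9] len 157.8 offaxis 2.5 knob t 2.1 target [ 515.5 -241.   108. ]
   tool shift [-569.  -636.4  106.7] yaw dir
```

The rows are not in the units I measure in: shifts go in shares of 1000 mm and turns go in shares of pi/2 rad. I convert before sending: -190 mm / 1000 = -0.19, -152 mm / 1000 = -0.152.

>>> {"op": "run_rows", "data": {
  "steps": [
    [-0.038,-0.016,0,0,0],
    [-0.076,-0.033,0,0,0],
    [-0.114,-0.049,0,0,0],
    [-0.152,-0.066,0,0,0],
    [-0.19,-0.082,0,0,0]
  ]
}}

```text
t: 0.52
eef_pos: [394.3, 418.0, 214.5]
tcp_rot: [-3.141, -0.0, 2.725]
ft_force: [0.7, 1.0, 0.2]
opening: 0.701
grip_force: 0.0
```

>>> {"op": "run_rows", "data": {
  "steps": [
    [-0.038,-0.016,0,0,0],
    [-0.076,-0.033,0,0,0],
    [-0.114,-0.049,0,0,0],
    [-0.152,-0.066,0,0,0],
    [-0.188,-0.081,0,0,0]
  ]
}}

```text
t: 0.93
eef_pos: [533.7, 267.4, 214.5]
tcp_rot: [-3.141, -0.0, 2.724]
ft_force: [0.9, -0.2, 0.4]
opening: 0.355
grip_force: 0.0
```

>>> {"op": "run_rows", "data": {
  "steps": [
    [0,0,0,0,0],
    [0,0,0.005,0,0],
    [0,0,0.01,0,0]
  ]
}}

```text
t: 1.18
eef_pos: [532.3, 269.5, 204.0]
tcp_rot: [-3.142, -0.0, 2.724]
ft_force: [-0.6, -0.1, -1.0]
opening: 0.147
grip_force: 0.0
```

```bash
python3 loc.py
```

```text
tcp [532.3273057  269.47377725 204.04487554] [-3.14152693e+00 -4.53387971e-04  2.72415447e+00]
L hinge [652.8 289.9 109. ] w 132.6 xdir 0.176 th 0.519 zfree 185.6 free mid [517.6 265.2 185.6] len 157.3 offaxis -0.7 knob t 0.4 target [524.8 267.2 108. ]
   tool shift [ 5.9 -5.1 96. ] yaw dir
R hinge [ 644. -261.  109.] w 134.4 xdir -0.154 th 0.51 zfree 185.9 free mid [ 508.2 -237.4  185.9] len 157.8 offaxis 2.5 knob t 2.1 target [ 515.5 -241.   108. ]
   tool shift [-191.6 -473.5   96. ] yaw dir
```

In position over L. Now pressing: the board surface is about 175 here, so go down to roughly 125 first.

To row units: 54 mm / 1000 = 0.054, 44 mm / 1000 = 0.044.

>>> {"op": "run_rows", "data": {
  "steps": [
    [0,0,0.012,0,0],
    [0,0,0.024,0,0],
    [0,0,0.034,0,0],
    [0,0,0.044,0,0],
    [0,0,0.054,0,0]
  ]
}}

```text
t: 1.6
eef_pos: [532.0, 270.2, 149.8]
tcp_rot: [-3.142, -0.0, 2.726]
ft_force: [-0.8, -0.1, 1.7]
opening: 0.002
grip_force: 0.6
```

>>> {"op": "run_rows", "data": {
  "steps": [
    [0,0,0.008,0,0],
    [0,0,0.016,0,0],
    [0,0,0.024,0,0],
    [0,0,0.03,0,0],
    [0,0,0.034,0,0]
  ]
}}

```text
t: 2.02
eef_pos: [532.3, 269.4, 115.9]
tcp_rot: [-3.141, -0.001, 2.725]
ft_force: [-1.1, -0.5, 2.7]
opening: 0.003
grip_force: 0.8
```

To row units: 8 mm / 1000 = 0.008, 6 mm / 1000 = 0.006.

>>> {"op": "run_rows", "data": {
  "steps": [
    [0,0,0.002,0,0],
    [0,0,0.004,0,0],
    [0,0,0.006,0,0],
    [0,0,0.008,0,0]
  ]
}}

```text
t: 2.35
eef_pos: [532.9, 269.5, 108.6]
tcp_rot: [3.141, 0.0, 2.725]
ft_force: [0.0, -0.0, -0.5]
opening: 0.004
grip_force: 0.0
```

>>> {"op": "run_rows", "data": {
  "steps": [
    [0,0,0.001,0,0],
    [0,0,0.001,0,0],
    [0,0,0.001,0,0]
  ]
}}

```text
t: 2.6
eef_pos: [532.9, 269.5, 108.2]
tcp_rot: [3.141, 0.001, 2.725]
ft_force: [-1.2, -0.3, 4.6]
opening: 0.004
grip_force: 2.5
```

To row units: 2 mm / 1000 = 0.002, 1 mm / 1000 = 0.001.

>>> {"op": "run_rows", "data": {
  "steps": [
    [0,0,0.001,0,0],
    [0,0,0.002,0,0],
    [0,0,0.002,0,0]
  ]
}}

```text
t: 2.85
eef_pos: [532.9, 269.5, 107.9]
tcp_rot: [3.14, 0.001, 2.725]
ft_force: [-5.9, -2.8, 21.1]
opening: 0.001
grip_force: 10.7
```

>>> {"op": "run_rows", "data": {
  "steps": [
    [0,0,-0.02,0,0],
    [0,0,-0.05,0,0],
    [0,0,-0.08,0,0],
    [0,0,-0.112,0,0],
    [0,0,-0.112,0,0]
  ]
}}

```text
t: 3.27
eef_pos: [534.6, 270.2, 223.7]
tcp_rot: [3.135, 0.006, 2.725]
ft_force: [-0.2, 0.4, 0.7]
opening: 0.009
grip_force: 0.0
```

Run:
```python
from h import *
p,d,w=cloud("scene"); cv2.imwrite("pics/s2.png",p[...,::-1])
s=env.state(); Rt=R(s["tcp_rot"]); print(s["eef_pos"],Rt.T@(np.array([523.4,-242.2,220])-s["eef_pos"]))
```

```text
[533.79376422 269.86523545 220.82132535] [-1.97794441e+02 -4.72437015e+02 -3.68642210e-01]
```

View pics/s2.png

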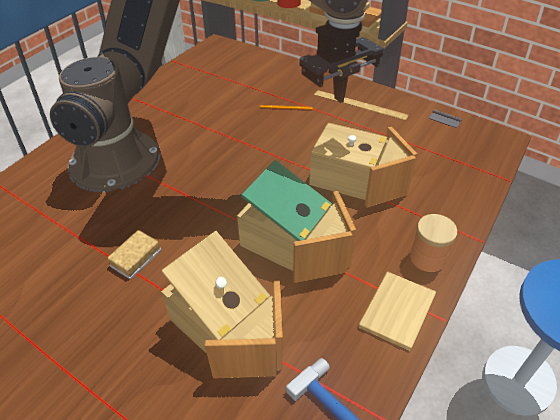

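The far pine front, knob at (351,140), is lying flat and holding. The green front is untouched, still open. Next I cross to the other pine front at z 221.

To row units: -182 mm / 1000 = -0.182, -145 mm / 1000 = -0.145.

>>> {"op": "run_rows", "data": {
  "steps": [
    [-0.015,-0.036,0,0,0],
    [-0.03,-0.073,0,0,0],
    [-0.045,-0.109,0,0,0],
    [-0.06,-0.145,0,0,0],
    [-0.076,-0.182,0,0,0]
  ]
}}

```text
t: 3.73
eef_pos: [527.7, 70.7, 216.6]
tcp_rot: [-3.141, -0.001, 2.725]
ft_force: [1.2, -0.3, 0.6]
opening: 0.006
grip_force: 0.0
```

>>> {"op": "run_rows", "data": {
  "steps": [
    [-0.015,-0.036,0,0,0],
    [-0.03,-0.073,0,0,0],
    [-0.045,-0.109,0,0,0],
    [-0.06,-0.145,0,0,0],
    [-0.076,-0.182,0,0,0]
  ]
}}

```text
t: 4.15
eef_pos: [523.5, -126.6, 216.7]
tcp_rot: [3.142, -0.001, 2.725]
ft_force: [1.0, 0.9, 0.2]
opening: 0.004
grip_force: 0.0
```

>>> {"op": "run_rows", "data": {
  "steps": [
    [-0.015,-0.036,0,0,0],
    [-0.03,-0.073,0,0,0],
    [-0.045,-0.108,0,0,0],
    [-0.045,-0.108,0,0,0]
  ]
}}

```text
t: 4.48
eef_pos: [521.1, -247.5, 216.2]
tcp_rot: [-3.141, -0.0, 2.721]
ft_force: [0.2, 0.9, -0.0]
opening: 0.006
grip_force: 0.0
```

```bash
python3 -c '
from h import *
s=env.state();print(s["eef_pos"],R(s["tcp_rot"]).T@(np.array([523.4,-242.2,108])-s["eef_pos"]))'
```

```text
[ 521.14720734 -247.51577806  216.17707651] [8.49106159e-02 5.86689134e+00 1.08172015e+02]
```

To row units: 60 mm / 1000 = 0.06, 48 mm / 1000 = 0.048.

>>> {"op": "run_rows", "data": {
  "steps": [
    [0,0.003,0.012,0,0],
    [0,0.003,0.024,0,0],
    [0,0.003,0.036,0,0],
    [0,0.003,0.048,0,0],
    [0,0.003,0.06,0,0]
  ]
}}

```text
t: 4.9
eef_pos: [522.5, -238.7, 156.1]
tcp_rot: [3.141, -0.001, 2.725]
ft_force: [-0.9, -0.1, 1.4]
opening: 0.005
grip_force: 0.5
```

>>> {"op": "run_rows", "data": {
  "steps": [
    [0,0,0.01,0,0],
    [0,0,0.02,0,0],
    [0,0,0.029,0,0],
    [0,0,0.036,0,0],
    [0,0,0.04,0,0]
  ]
}}

```text
t: 5.32
eef_pos: [522.5, -238.9, 116.6]
tcp_rot: [3.141, -0.001, 2.725]
ft_force: [-0.8, -0.4, 1.5]
opening: 0.005
grip_force: 1.0
```

>>> {"op": "run_rows", "data": {
  "steps": [
    [0,0,0.002,0,0],
    [0,0,0.004,0,0],
    [0,0,0.006,0,0],
    [0,0,0.008,0,0],
    [0,0,0.008,0,0]
  ]
}}

```text
t: 5.73
eef_pos: [523.0, -239.2, 109.4]
tcp_rot: [3.141, 0.0, 2.725]
ft_force: [-0.4, -0.2, -0.8]
opening: 0.004
grip_force: 0.0
```

To row units: 4 mm / 1000 = 0.004, 3 mm / 1000 = 0.003.

>>> {"op": "run_rows", "data": {
  "steps": [
    [0,0,0.001,0,0],
    [0,0,0.002,0,0],
    [0,0,0.003,0,0],
    [0,0,0.004,0,0],
    [0,0,0.004,0,0]
  ]
}}

```text
t: 6.15
eef_pos: [523.1, -239.3, 107.9]
tcp_rot: [-3.141, 0.002, 2.725]
ft_force: [-6.0, 3.4, 22.8]
opening: 0.002
grip_force: 11.4
```

>>> {"op": "run_rows", "data": {
  "steps": [
    [0,0,-0.02,0,0],
    [0,0,-0.05,0,0],
    [0,0,-0.08,0,0],
    [0,0,-0.112,0,0],
    [0,0,-0.112,0,0]
  ]
}}

```text
t: 6.57
eef_pos: [524.7, -240.1, 223.5]
tcp_rot: [-3.141, 0.009, 2.725]
ft_force: [0.6, -1.2, 1.3]
opening: 0.003
grip_force: 0.0
```

>>> {"op": "run_rows", "data": {
  "steps": [
    [0,0,0,0,0],
    [0,0,0,0,0],
    [0,0,0,0,0]
  ]
}}

```text
t: 6.82
eef_pos: [522.5, -238.9, 216.4]
tcp_rot: [3.141, -0.002, 2.725]
ft_force: [-0.0, -0.1, 0.4]
opening: 0.007
grip_force: 0.0
```

Run:
```python
from h import *
p,d,w=cloud("scene"); cv2.imwrite("pics/s3.png",p[...,::-1])
```

```text
(no output)
```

View pics/s3.png

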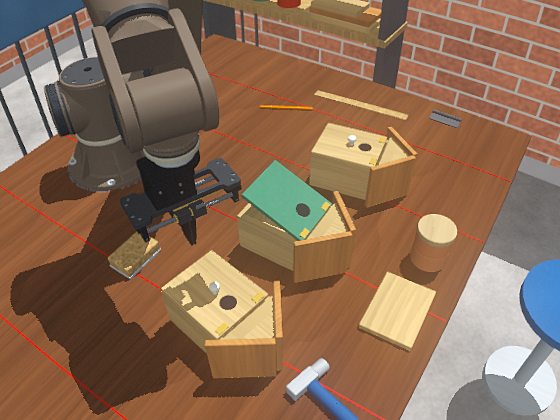

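Both pine fronts lie flat, with knobs at (351,140) and (214,288). The green front is still open, and the robot is clear of everything.

```bash
python3 -c '
from cell import env
print(env.job_done())'
```

```text
the job is handed in; nothing more can be done
None
```

Both pine fronts are pressed shut and stayed shut after I lifted off; the green front is still open and untouched, and the job was handed in at about 7 s of the 40 s limit.

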